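# Heft two sealed specimen pots and show the heavy one to the barcode reader

### The job

Two sealed specimen pots that look exactly alike stand in the rack: one holds an explanted metal implant, the other only its light plastic trial piece. Lift each in turn clear of the rack and feel for a moment which is heavier, put the lighter one back fully down in the socket it came from, and finish while still holding the heavier one up, still and upright, in front of the barcode reader: its label squarely facing the window, level with the window's middle and about 7 cm away from it. Keep the pots upright throughout, do not bump the reader, and leave the timer and the forceps alone.

Things in the scene. Friction and masses are not known exactly. Their poses are not given: they have to be found in the camera images.
- pot_1: one of two pots that look alike: opaque screw-lid specimen pot, body 44 mm across, white lid 48 mm across (50 to 65 mm up), 65 mm tall. Origin at the centre of its underside, z up; barcode label on its -x side. The loose piece sealed inside rests on geom pot_1_inner_floor; the pot weighs 0.1 to 0.2 kg with the light piece, 0.3 to 0.45 kg with the heavy one; which is which varies
- pot_2: the other of two pots that look alike: opaque screw-lid specimen pot, body 44 mm across, white lid 48 mm across (50 to 65 mm up), 65 mm tall. Origin at the centre of its underside, z up; barcode label on its -x side. The loose piece sealed inside rests on geom pot_2_inner_floor; the pot weighs 0.1 to 0.2 kg with the light piece, 0.3 to 0.45 kg with the heavy one; which is which varies
- pot_1_label (a point): centre of pot_1's barcode label, on the pot's side at its -x, 22 mm out from its axis and 27 mm above its underside; same axes as the pot (the label faces the pot's -x)
- pot_2_label (a point): centre of pot_2's barcode label, on the pot's side at its -x, 22 mm out from its axis and 27 mm above its underside; same axes as the pot (the label faces the pot's -x)
- rack: grey rack fixed to the bench, 205 x 74 x 24 mm (its x, y, z), three round open sockets in a row along its x at x = -65, 0 and +65 mm, 47.5 mm wide, their floor 6 mm above the bench; the pots stand in the two end sockets, the middle one is empty. Origin at the centre of its underside
- reader: hands-free barcode reader fixed to the bench: grey block 60 x 76 x 78 mm (its x, y, z) (its top 162 mm above the bench) on a neck and a round foot of 80 mm. Origin at the centre of the foot's underside; its dark window is in its -x face. It stands beside the far end of the rack, taller than the pots: mind it with the hand
- reader_window (a point): centre of the reader's window, 33 mm in front (-x) of the reader's axis and 125 mm above the bench; same axes as the reader: the window looks along its -x
- timer: white bench timer, 32 x 66 x 67 mm, loose bystander; origin at the centre of its underside
- forceps: thin steel forceps, 17 x 122 x 6 mm, lying loose on the bench, bystander; origin at the centre of its underside
Mind the look-alikes: they are no part of the job. Leave any purple look-alike of the pot_2 alone.

How it is judged:
By the outcome, as a careful person would: the job done as asked, in the order asked, and still so for the second after the job is handed in, while the arm keeps its last pose, push and grip.
It also fails if it takes over 72 s, if anything falls off the work surface, if the arm or the gripper's body presses on something with over 40 N, if the wrist force passes 120 N, or if a joint passes its speed limit or range.

### The arm

A 7-joint arm with a two-finger parallel gripper is mounted at the origin on a cart in front of the work surface, level with it; the furniture and walls round the work are solid. World frame = base frame: x ahead of the robot, y to its left, z up, the work surface at z = 0. Lengths are in mm, angles in rad, forces in N, time in s.
With the tool pointing down it reaches from about 375 to 925 mm from the base axis. Payload 3.1 kg.
Tool frame: the origin (TCP) lies midway between the tips of the shut fingers; the grasp point (between the pads) lies 19 mm behind it; z points along the fingers, y is the line along which they close (so a half turn about z gives the same grasp; the last joint's range is limited). The gripper opens to 85 mm and grips with 20 to 120 N. Pads are 22 mm wide; open, the fingers measure 114 mm over their backs; the gripper's body (76 mm by 85 mm) begins 54 mm behind the grasp point. The pads swing forward as they close: fully open they stand 13 mm farther back than shut.
Start: joints at [1.061, 0.383, 0.044, 1.598, -0.018, 1.161, -0.05], TCP at [260.188, -595.655, 197.869] pointing down, gripper open.
Joint ranges: [-2.61, 2.61], [-0.41, 2.15], [-1.48, 1.57], [0, 2.5], [-1.57, 4.71], [0.05, 1.97], [-2.85, 2.85]. Speed limits (rad/s): [2.79, 2.79, 3.14, 3.14, 3.14, 3.14, 3.14].

### API

Orientations are given as a unit quaternion [w, x, y, z].
In Python, from station import manip gives the robot as it stands.
- The arm moves only by the tool apply_moves, never from a script. Its argument "motion" is a list of rows, each an object of numbers: "dx", "dy", "dz": the shift along the tool's x, y, z in m; "ax", "ay", "az": the turn, a rotation vector about the tool's x, y, z in degrees; "hand": the closure in counts, from 0 (fully open) to 255 (shut). In form: [{"dx": .., "dy": .., "dz": .., "ax": .., "ay": .., "az": .., "hand": ..}, ...]. A call has 1 to 5 rows; each row shifts and turns the commanded pose from where the row before left it, along the tool's axes as they then stand; what a row does not reach is not made up. A row lasts 1/12 s, in which the tool goes at most 41.7 mm and 7.16 degrees, less where a joint would pass 70% of its speed; a pose out of reach is approached as far as the arm can. A call is refused whole if a number of a shift passes 0.0417 or a number of a turn 7.16, either way. A call with a gripper value outside its range is refused whole. The fingers move at their own pace and stop on an object; the grip force is fixed at half the most. Time passes only in rows, so rows that do not move let the fingers close. It gives the time, the measured TCP pose, the force, the opening and the grip force at its end, in the units of the state.
- manip.get_state(): the state, without advancing time (a new reading comes with each control period).
- manip.get_image(name): name is "side" or "top" or "wrist"; returns a dict with "color" (420x560x3 uint8, red, green, blue), "K" (3x3 intrinsics, pixels), "R" (3x3) and "t" (3): a world point X has camera coordinates R X + t. Camera axes: x right, y down, z forward; pixel columns grow to the right and rows downward; lengths in mm; the calibration is good to about 2 mm. A picture is of the moment at which its call begins. There is no depth.
- manip.sign_off(): hands the job in; it is judged then, once.
The state is a dict: "time": time; "joint_positions": joint angles; "dq": joint speeds; "joint_efforts": joint torques, N m; "ee_pos": TCP position; "tcp_rot": TCP orientation; "contact_force": force on the tool from outside, world axes, zero at the start; "moment": the same for the moment, N m; "width": finger opening in mm; "grip_force": force on a finger pad.
Only numpy, scipy, OpenCV 4.12 (cv2) and the standard library are available. Lean on these libraries where they do the work, as an engineer would, in place of code of your own. Each camera call takes 0.05 s, during which the arm holds its last target. There are 200 camera calls.

## Working session

There is one attempt and no reset: what is moved stays moved. The work goes in short steps, Python scripts to look and compute and a tool call to move; the robot and the scene stay as the last step left them, time stands still between calls to the robot, and variables do not carry over. Pictures are saved under pics/ and viewed, at most 10 in all, crops included, and the job is handed in when it is done.

Besides the shell and the picture viewer there is one more tool, called after "Emit:" as a command line: name --argument value ..., lists and objects as JSON in quotes. apply_moves: Moves the arm, as the interface text tells. Its arguments: {"type":"object","properties":{"motion":{"type":"array","items":{"type":"object","properties":{"dx":{"type":"number"},"dy":{"type":"number"},"dz":{"type":"number"},"ax":{"type":"number"},"ay":{"type":"number"},"az":{"type":"number"},"hand":{"type":"number"}}}}},"required":["motion"]}

```bash
mkdir -p pics && python3 - <<'E'
from station import manip
import cv2,numpy as np
for n in("top","side"):
    d=manip.get_image(n);cv2.imwrite(f"pics/{n}0.png",d["color"][:,:,::-1]);print(n,d["K"].tolist(),np.round(d["R"],4).tolist(),np.round(d["t"],1).tolist())
s=manip.get_state();print(s)
E
```

```text
top [[384.71162565775836, 0.0, 280.2460973702648], [0.0, 384.71162565775836, 212.57155062111414], [0.0, 0.0, 1.0]] [[0.009, -1.0, 0.0009], [-0.9929, -0.009, -0.1184], [0.1184, 0.0002, -0.993]] [-242.9, 509.7, 907.5]
side [[477.9657026293337, 0.0, 280.16796555568266], [0.0, 477.9657026293337, 215.9972507916654], [0.0, 0.0, 1.0]] [[-0.522, -0.8529, 0.0096], [-0.7079, 0.427, -0.5626], [0.4757, -0.3005, -0.8267]] [62.3, 512.1, 635.6]
{'time': 0.1, 'joint_positions': array([ 1.06120538,  0.38374936,  0.04381719,  1.59941599, -0.01790215,
        1.16116871, -0.04988184]), 'dq': array([-0.00149604, -0.00240806, -0.0003164 , -0.00398601,  0.00089799,
        0.00092632,  0.00014346]), 'joint_efforts': array([ 2.92948956e-03, -4.34726679e+01,  1.02930218e+00, -2.50454915e+01,
        1.08872759e-02,  5.46393916e-03, -1.48881696e-05]), 'ee_pos': array([ 259.80221626, -594.81546498,  196.61548743]), 'tcp_rot': array([-1.13689242e-03,  9.78865848e-01,  2.04500056e-01, -2.95551961e-04]), 'contact_force': array([ 0.04267891, -0.30154068,  0.6226479 ]), 'moment': array([-0.04595759, -0.00650143, -0.01511288]), 'grip_force': 0.0, 'width': 85.50805720363834}
```

View pics/top0.png

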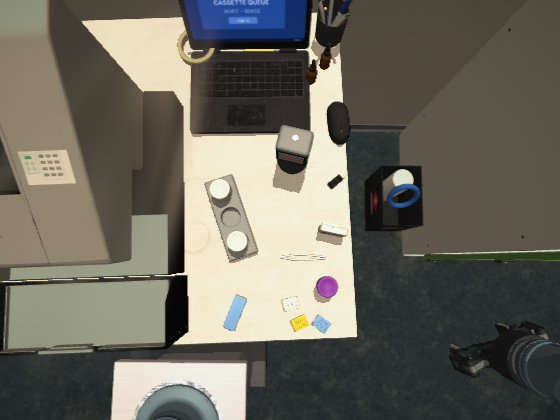

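View pics/side0.png

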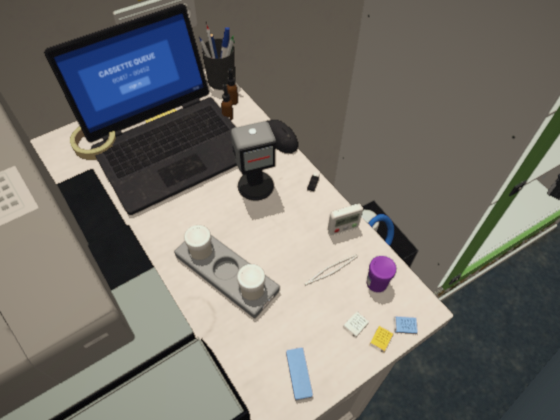

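The top view shows the rack from (205,180) to (257,260), with white-lidded pots at about (220,188) and (237,242). The reader is at (294,148), the timer at (333,230), the forceps at (303,257) and the purple look-alike at (327,287). The two white-lidded pots in the rack's end sockets fit the description. I'll confirm that in an enlarged crop.

```bash
python3 - <<'E'
import cv2
a=cv2.imread("pics/top0.png")[118:268,195:320];b=cv2.imread("pics/side0.png")[110:320,170:290]
cv2.imwrite("pics/c1.png",cv2.resize(a,None,fx=4,fy=4,interpolation=3))
cv2.imwrite("pics/c2.png",cv2.resize(b,None,fx=2.85,fy=2.85,interpolation=3))
E
```

```text
(no output)
```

View pics/c1.png

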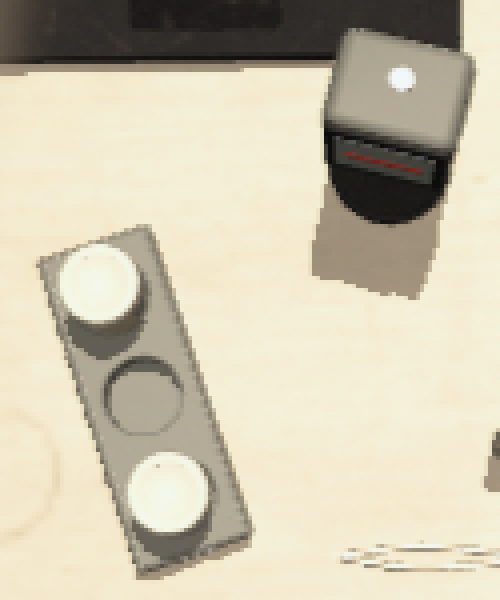

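View pics/c2.png

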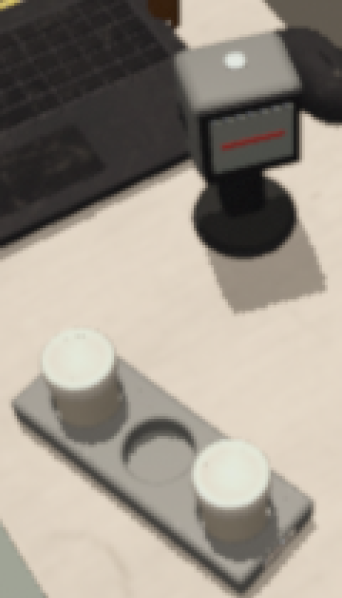

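Crops: lids at c1 (100,283) and (168,492), empty middle socket at (143,396), reader top at (400,85) with its window facing down. These are the two white-lidded pots in the end sockets; the purple one is elsewhere, by the forceps. The labels can't be made out yet.

```bash
cat > h.py <<'E'
import cv2,numpy as np
from scipy.spatial.transform import Rotation as Ro
def back(d,u,v,z):
    R=np.array(d["R"]);t=np.array(d["t"]);c=-R.T@t
    r=R.T@np.linalg.inv(d["K"])@np.array([u,v,1.]);return c+r*(z-c[2])/r[2]
def proj(d,X):
    p=d["K"]@(np.array(d["R"])@np.array(X)+d["t"]);return p[:2]/p[2]
def rot(s):
    w,x,y,z=s["tcp_rot"];return Ro.from_quat([x,y,z,w])
E
python3 - <<'E'
from station import manip
from h import *
d=manip.get_image("top");s=manip.get_image("side")
T=lambda u,v,z:np.round(back(d,195+(u+.5)/4-.5,118+(v+.5)/4-.5,z),1)
S=lambda u,v,z:np.round(back(s,170+(u+.5)/2.85-.5,110+(v+.5)/2.85-.5,z),1)
print("lids",T(100,283,71),T(168,492,71),"side",S(79,358,71),S(231,474,71))
print("mid socket rim",T(143,396,24), S(159,452,24))
print("rack",[T(*p,24) for p in((150,225),(38,262),(137,572),(252,532))])
print("reader top",[T(*p,162) for p in((348,30),(474,58),(325,122),(450,152))], "side",[S(*p,162) for p in((178,57),(272,36),(300,92),(203,115))])
print("window side",S(252,141,125), "foot",S(245,210,8))
g=s["color"][110:320,170:290,::-1].astype(np.uint8)
g=cv2.createCLAHE(6,(6,6)).apply(cv2.cvtColor(g[70:200],cv2.COLOR_BGR2GRAY))
cv2.imwrite("pics/c3.png",cv2.resize(g,None,fx=4.5,fy=4.5,interpolation=2))
print(rot(manip.get_state()).as_matrix().round(3))
w=manip.get_image("wrist");st=manip.get_state();R=rot(st).as_matrix()
C=-np.array(w["R"]).T@w["t"]; print("wristcam in tool",R.T@(C-st["ee_pos"]),"R",(np.array(w["R"])@R).round(3),w["K"][0][0])
E
```

```text
lids [562.9 -95.4  71. ] [ 440.8 -138.1   71. ] side [561.3 -92.7  71. ] [ 438.9 -135.2   71. ]
mid socket rim [ 501.5 -116.1   24. ] [ 499.  -113.1   24. ]
rack [array([ 608.3, -117.9,   24. ]), array([584.3, -49.1,  24. ]), array([ 394.4, -115.1,   24. ]), array([ 419.1, -184.2,   24. ])]
reader top [array([ 685.7, -239.6,  162. ]), array([ 670.7, -307.3,  162. ]), array([ 634.7, -227.7,  162. ]), array([ 618.9, -294.5,  162. ])] side [array([ 680.9, -236.3,  162. ]), array([ 665.7, -299.1,  162. ]), array([ 612.9, -289. ,  162. ]), array([ 627.7, -225.8,  162. ])]
window side [ 621.2 -256.8  125. ] foot [ 654.8 -266.3    8. ]
[[ 0.916  0.4   -0.001]
 [ 0.4   -0.916  0.002]
 [-0.    -0.002 -1.   ]]
wristcam in tool [  77.99937435   -1.02880666 -175.87272253] R [[-0.001  1.    -0.   ]
 [-0.952 -0.001 -0.305]
 [-0.305  0.     0.952]] 304.13162712868666
```

View pics/c3.png

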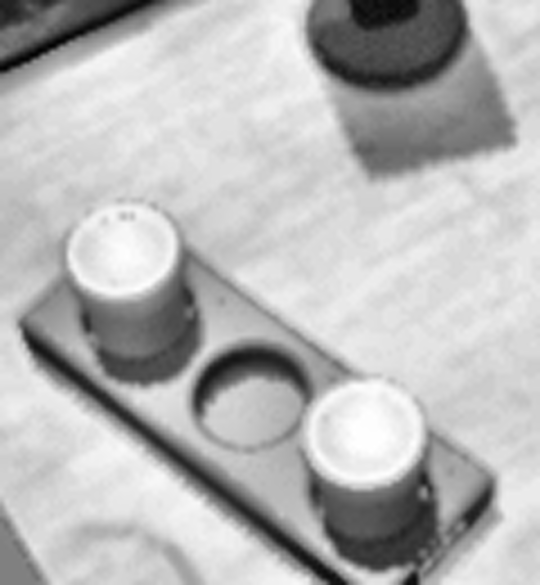

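CLAHE crop: a bright sliver shows on the right limb of both pot bodies, at (190,310) and (427,492). The labels therefore seem to face roughly world -y, across the rack. I'll go above that side and look with the wrist camera.

Emit:
apply_moves --motion '[{"dx": 0.032, "dy": -0.022, "hand": 0}, {"dx": 0.032, "dy": -0.022, "hand": 0}, {"dx": 0.032, "dy": -0.022, "hand": 0}, {"dx": 0.032, "dy": -0.022, "hand": 0}, {"dx": 0.032, "dy": -0.022, "hand": 0}]'

```text
invalid input at $.motion[0]: expected keys dx, dy, dz, ax, ay, az, hand
```

Emit:
apply_moves --motion '[{"dx": 0.032, "dy": -0.022, "hand": 0}, {"dx": 0.032, "dy": -0.022, "hand": 0}, {"dx": 0.032, "dy": -0.022, "hand": 0}, {"dx": 0.032, "dy": -0.022, "hand": 0}, {"dx": 0.032, "dy": -0.022, "hand": 0}]'

```text
invalid input at $.motion[0]: expected keys dx, dy, dz, ax, ay, az, hand
```

Emit:
apply_moves --motion '[{"dx": 0.032, "dy": -0.022, "hand": 0}, {"dx": 0.032, "dy": -0.022, "hand": 0}, {"az": 6.8, "hand": 0}, {"az": 6.8, "hand": 0}, {"az": 6.8, "hand": 0}]'

```text
invalid input at $.motion[0]: expected keys dx, dy, dz, ax, ay, az, hand
```

Emit:
apply_moves --motion '[{"az": 6.8, "hand": 0}, {"az": 6.8, "hand": 0}, {"az": 6.8, "hand": 0}, {"az": 6.8, "hand": 0}, {"az": 6.8, "hand": 0}]'

```text
invalid input at $.motion[0]: expected keys dx, dy, dz, ax, ay, az, hand
```

Emit:
apply_moves --motion '[{"az": 6.8, "hand": 0}, {"az": 6.8, "hand": 0}, {"az": 6.8, "hand": 0}, {"az": 6.8, "hand": 0}, {"az": 6.8, "hand": 0}]'

```text
invalid input at $.motion[0]: expected keys dx, dy, dz, ax, ay, az, hand
```

Emit:
apply_moves --motion '[{"az": 6.0, "hand": 0}, {"hand": 0}, {"hand": 0}]'

```text
invalid input at $.motion[0]: expected keys dx, dy, dz, ax, ay, az, hand
```

```bash
python3 - <<'E'
from station import manip
from h import *
w=manip.get_image("wrist");cv2.imwrite("pics/w1.png",cv2.resize(w["color"][:,:,::-1],None,fx=1.4,fy=1.4,interpolation=2))
s=manip.get_state();print(s["time"],s["ee_pos"],rot(s).as_matrix().round(3).tolist(),s["joint_positions"].round(2),s["contact_force"].round(2))
E
```

```text
0.3 [ 260.05972907 -595.3233771   197.37339784] [[0.916, 0.4, -0.0], [0.4, -0.916, 0.001], [-0.0, -0.001, -1.0]] [ 1.06  0.38  0.04  1.6  -0.02  1.16 -0.05] [ 0.03 -0.25  0.01]
```

View pics/w1.png

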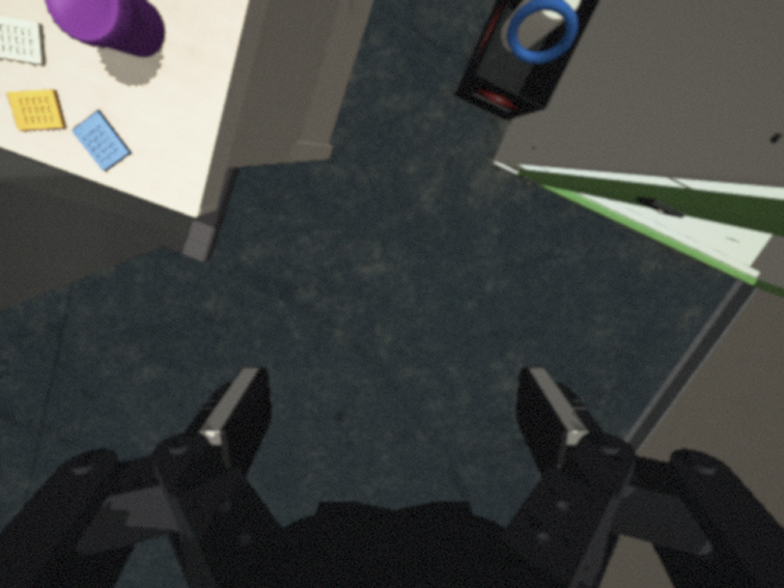

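The moves were refused because every key is required in each row, so the picture is only of the start pose: purple pot at (100,20) and open fingers at the bottom. I'll send them again with all keys, this time to directly above the near pot.

Emit:
apply_moves --motion '[{"dx": 0.029, "dy": -0.029, "dz": 0, "ax": 0, "ay": 0, "az": 0, "hand": 0}, {"dx": 0.029, "dy": -0.029, "dz": 0, "ax": 0, "ay": 0, "az": 0, "hand": 0}, {"dx": 0.029, "dy": -0.029, "dz": 0, "ax": 0, "ay": 0, "az": 0, "hand": 0}, {"dx": 0.029, "dy": -0.029, "dz": 0, "ax": 0, "ay": 0, "az": 0, "hand": 0}, {"dx": 0.029, "dy": -0.029, "dz": 0, "ax": 0, "ay": 0, "az": 0, "hand": 0}]'

```text
time: 0.72
ee_pos: [335.4, -402.9, 197.9]
tcp_rot: [0.0, 0.979, 0.204, 0.0]
contact_force: [0.6, 0.0, 0.2]
width: 85.6
grip_force: 0.0
```

Emit:
apply_moves --motion '[{"dx": 0.029, "dy": -0.029, "dz": 0, "ax": 0, "ay": 0, "az": 0, "hand": 0}, {"dx": 0.029, "dy": -0.029, "dz": 0, "ax": 0, "ay": 0, "az": 0, "hand": 0}, {"dx": 0.029, "dy": -0.029, "dz": 0, "ax": 0, "ay": 0, "az": 0, "hand": 0}, {"dx": 0.029, "dy": -0.029, "dz": 0, "ax": 0, "ay": 0, "az": 0, "hand": 0}, {"dx": 0.029, "dy": -0.029, "dz": 0, "ax": 0, "ay": 0, "az": 0, "hand": 0}]'

```text
time: 1.13
ee_pos: [410.2, -212.0, 198.2]
tcp_rot: [0.0, 0.979, 0.204, 0.0]
contact_force: [0.0, 0.0, 0.1]
width: 85.4
grip_force: 0.0
```

Emit:
apply_moves --motion '[{"dx": 0.029, "dy": -0.029, "dz": 0, "ax": 0, "ay": 0, "az": 0, "hand": 0}, {"dx": 0.029, "dy": -0.029, "dz": 0, "ax": 0, "ay": 0, "az": 0, "hand": 0}, {"dx": 0, "dy": 0, "dz": 0, "ax": 0, "ay": 0, "az": 6.8, "hand": 0}, {"dx": 0, "dy": 0, "dz": 0, "ax": 0, "ay": 0, "az": 6.8, "hand": 0}, {"dx": 0, "dy": 0, "dz": 0, "ax": 0, "ay": 0, "az": 6.8, "hand": 0}]'

```text
time: 1.55
ee_pos: [440.2, -136.2, 198.1]
tcp_rot: [0.0, 1.0, 0.027, 0.0]
contact_force: [0.1, 0.3, 0.5]
width: 85.6
grip_force: 0.0
```

Emit:
apply_moves --motion '[{"dx": 0, "dy": 0, "dz": 0, "ax": 0, "ay": 0, "az": 6.8, "hand": 0}, {"dx": 0, "dy": 0, "dz": 0, "ax": 0, "ay": 0, "az": 6.8, "hand": 0}, {"dx": 0, "dy": 0, "dz": 0, "ax": 0, "ay": 0, "az": 6.8, "hand": 0}, {"dx": 0, "dy": 0, "dz": 0, "ax": 0, "ay": 0, "az": 6.8, "hand": 0}, {"dx": 0, "dy": 0, "dz": 0, "ax": 0, "ay": 0, "az": 6.8, "hand": 0}]'

```text
time: 1.97
ee_pos: [439.8, -137.5, 198.0]
tcp_rot: [0.0, 0.963, -0.268, 0.0]
contact_force: [0.2, -0.3, -0.4]
width: 85.3
grip_force: 0.0
```

Emit:
apply_moves --motion '[{"dx": 0, "dy": 0, "dz": 0, "ax": 0, "ay": 0, "az": 6.8, "hand": 0}, {"dx": 0, "dy": 0, "dz": 0, "ax": 0, "ay": 0, "az": 6.8, "hand": 0}, {"dx": 0, "dy": 0, "dz": 0, "ax": 0, "ay": 0, "az": 6.8, "hand": 0}, {"dx": 0, "dy": 0, "dz": 0, "ax": 0, "ay": 0, "az": 6.8, "hand": 0}, {"dx": 0, "dy": 0, "dz": 0, "ax": 0, "ay": 0, "az": 6.8, "hand": 0}]'

```text
time: 2.38
ee_pos: [439.7, -137.5, 198.0]
tcp_rot: [-0.0, 0.843, -0.538, 0.0]
contact_force: [-0.3, 0.1, 0.2]
width: 85.3
grip_force: 0.0
```

Emit:
apply_moves --motion '[{"dx": 0, "dy": 0, "dz": 0, "ax": 0, "ay": 0, "az": 6.2, "hand": 0}, {"dx": 0, "dy": 0, "dz": 0, "ax": 0, "ay": 0, "az": 0, "hand": 0}, {"dx": 0, "dy": 0, "dz": 0, "ax": 0, "ay": 0, "az": 0, "hand": 0}]'

```text
time: 2.63
ee_pos: [439.8, -137.5, 198.0]
tcp_rot: [-0.0, 0.815, -0.58, 0.0]
contact_force: [-1.0, 0.3, 0.7]
width: 85.5
grip_force: 0.0
```

```bash
cat > st.py <<'E'
from station import manip
from h import *
import sys
s=manip.get_state();R=rot(s).as_matrix()
print(s["time"],s["ee_pos"].round(1),R.round(3).tolist(),"yaw_x",np.degrees(np.arctan2(R[1,0],R[0,0])).round(2),s["joint_positions"].round(2),s["contact_force"].round(2),s["moment"].round(2),s["width"],s["grip_force"])
for a in sys.argv[1:]:
    x,y,z,yw=map(float,a.split(","));d=R.T@(np.array([x,y,z])-s["ee_pos"]);print("d tool mm",d.round(1),"az",-((yw-np.degrees(np.arctan2(R[1,0],R[0,0]))+180)%360-180))
E
python3 st.py 439.9,-136.7,38,-71 && python3 - <<'E'
from station import manip
from h import *
w=manip.get_image("wrist");cv2.imwrite("pics/w2.png",cv2.resize(w["color"][:,:,::-1],None,fx=1.4,fy=1.4,interpolation=2))
for P in((439.9,-136.7,71),(562.1,-94,71)):print(proj(w,P)*1.4)
E
```

```text
2.6333 [ 439.8 -137.5  198. ] [[0.328, -0.945, 0.0], [-0.945, -0.328, -0.0], [0.0, -0.0, -1.0]] yaw_x -70.84 [ 0.51  0.04 -0.3   2.02  0.01  1.09 -2.6 ] [-0.95  0.26  0.65] [-0.03 -0.04 -0.01] 85.4817222301731 0.0
d tool mm [ -0.7  -0.4 160. ] az 0.15606869089435804
[392.49524348 264.69828272]
[216.07760075 265.18718604]
```

View pics/w2.png

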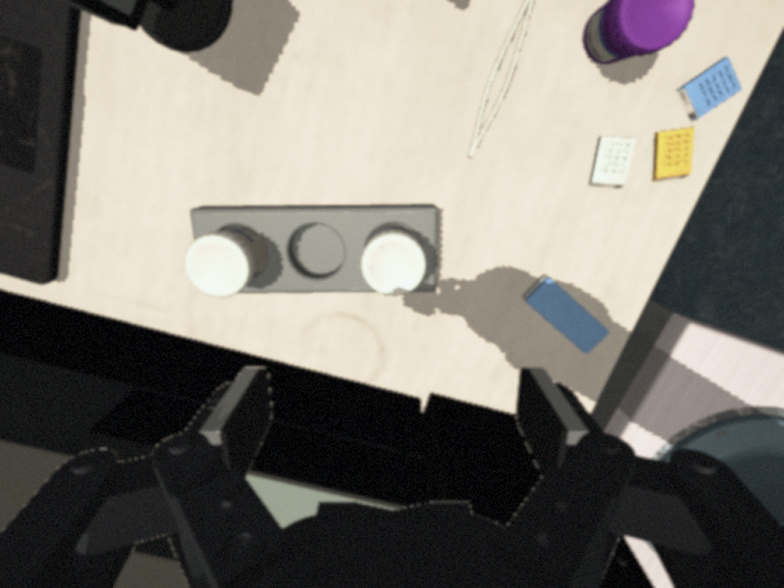

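The wrist view shows the near lid at (394,262), the far lid at (220,263), and the rack along the tool y line. Both are within about 2 mm of the prediction. I'll descend and grasp the near pot by its lid.

Emit:
apply_moves --motion '[{"dx": 0, "dy": 0, "dz": 0.04, "ax": 0, "ay": 0, "az": 0, "hand": 0}, {"dx": 0, "dy": 0, "dz": 0.04, "ax": 0, "ay": 0, "az": 0, "hand": 0}, {"dx": 0, "dy": 0, "dz": 0.04, "ax": 0, "ay": 0, "az": 0, "hand": 0}, {"dx": 0, "dy": 0, "dz": 0.025, "ax": 0, "ay": 0, "az": 0, "hand": 0}, {"dx": 0, "dy": 0, "dz": 0.015, "ax": 0, "ay": 0, "az": 0, "hand": 0}]'

```text
time: 3.1
ee_pos: [436.7, -136.6, 34.5]
tcp_rot: [0.001, 0.815, -0.58, -0.003]
contact_force: [-1.0, 0.1, 0.8]
width: 85.8
grip_force: 0.0
```

Emit:
apply_moves --motion '[{"dx": 0, "dy": 0, "dz": 0, "ax": 0, "ay": 0, "az": 0, "hand": 0}, {"dx": 0, "dy": 0, "dz": 0, "ax": 0, "ay": 0, "az": 0, "hand": 80}, {"dx": 0, "dy": 0, "dz": 0, "ax": 0, "ay": 0, "az": 0, "hand": 80}, {"dx": 0, "dy": 0, "dz": 0, "ax": 0, "ay": 0, "az": 0, "hand": 255}, {"dx": 0, "dy": 0, "dz": 0, "ax": 0, "ay": 0, "az": 0, "hand": 255}]'

```text
time: 3.52
ee_pos: [441.5, -138.0, 39.6]
tcp_rot: [-0.001, 0.814, -0.581, 0.002]
contact_force: [-0.1, -0.6, -0.3]
width: 39.1
grip_force: 0.0
```

Emit:
apply_moves --motion '[{"dx": 0, "dy": 0, "dz": 0, "ax": 0, "ay": 0, "az": 0, "hand": 255}, {"dx": 0, "dy": 0, "dz": 0, "ax": 0, "ay": 0, "az": 0, "hand": 255}, {"dx": 0, "dy": 0, "dz": 0, "ax": 0, "ay": 0, "az": 0, "hand": 255}, {"dx": 0, "dy": 0, "dz": 0, "ax": 0, "ay": 0, "az": 0, "hand": 255}]'

```text
time: 3.85
ee_pos: [439.9, -137.5, 38.1]
tcp_rot: [-0.0, 0.814, -0.581, 0.0]
contact_force: [0.1, -1.0, 0.4]
width: 0.3
grip_force: 0.0
```

```bash
python3 st.py
```

```text
3.85 [ 439.9 -137.5   38.1] [[0.326, -0.946, 0.0], [-0.946, -0.326, -0.0], [0.0, -0.0, -1.0]] yaw_x -71.0 [ 0.47  0.27 -0.29  2.15  0.11  0.73 -2.7 ] [ 0.06 -1.    0.39] [ 0.05  0.01 -0.01] 0.34430458931988983 0.0
```

The fingers shut on nothing, so I'll look.

```bash
python3 - <<'E'
from station import manip
from h import *
w=manip.get_image("side");print(proj(w,(440,-137.5,38)), proj(w,(439.9,-136.7,71)))
a=w["color"][150:330,130:350,::-1];t=manip.get_image("wrist")["color"][60:,:,::-1]
a=cv2.resize(a,(400,327),interpolation=2);t=cv2.resize(t,(400,257))
cv2.imwrite("pics/s2.png",np.vstack([a,t]))
E
```

```text
[252.32869443 283.39467886] [251.21947604 275.15286959]
```

View pics/s2.png

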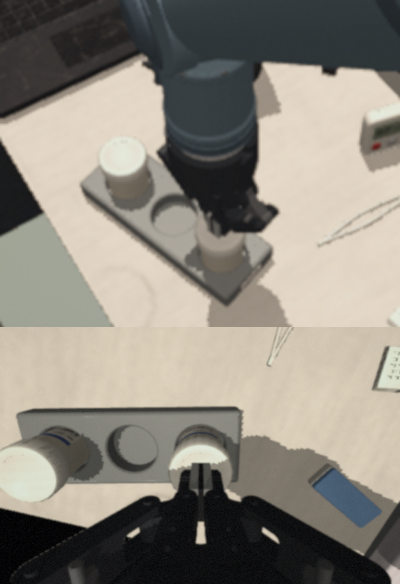

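```bash
python3 - <<'E'
from station import manip
from h import *
w=manip.get_image("wrist");s=manip.get_state();R=rot(s).as_matrix()
C=-np.array(w["R"]).T@w["t"];print("cam",C,"in tool",R.T@(C-s["ee_pos"]),(np.array(w["R"])@R).round(3))
for P in(s["ee_pos"],s["ee_pos"]+[0,0,19],(439.9,-137,71)):print(proj(w,P))
cv2.imwrite("pics/w3.png",cv2.resize(w["color"][150:350,150:420,::-1],None,fx=2.9,fy=2.9,interpolation=2))
E
```

```text
cam [ 464.7815003  -210.37322171  214.03757024] in tool [ 7.70821666e+01  1.05619007e-01 -1.76115775e+02] [[-0.001  1.    -0.   ]
 [-0.953 -0.001 -0.304]
 [-0.304  0.     0.953]]
[280.70705268 238.29075244]
[280.70168347 251.74741613]
[280.22491654 264.3584657 ]
```

View pics/w3.png

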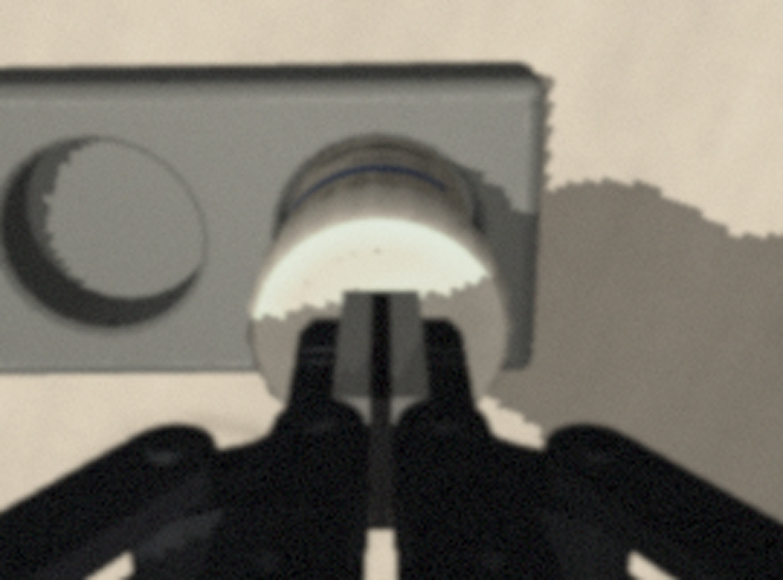

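The shut fingers occlude the lid, so they are above it: their size in the wrist view (opening of 85 mm spans 180 px, so 144 mm deep) puts the real tips about 34 mm behind the reported TCP. Near pot's label shows at the top, rows 140–200, facing tool +x roughly squarely. I'll open and go lower by that amount, gently.

Emit:
apply_moves --motion '[{"dx": 0, "dy": 0, "dz": -0.015, "ax": 0, "ay": 0, "az": 0, "hand": 0}, {"dx": 0, "dy": 0, "dz": 0, "ax": 0, "ay": 0, "az": 0, "hand": 0}, {"dx": 0, "dy": 0, "dz": 0, "ax": 0, "ay": 0, "az": 0, "hand": 0}, {"dx": 0, "dy": 0, "dz": 0, "ax": 0, "ay": 0, "az": 0, "hand": 0}, {"dx": 0, "dy": 0, "dz": 0, "ax": 0, "ay": 0, "az": 0, "hand": 0}]'

```text
time: 4.42
ee_pos: [439.3, -137.4, 52.4]
tcp_rot: [0.0, 0.814, -0.581, -0.0]
contact_force: [-0.5, -0.4, 0.3]
width: 60.5
grip_force: 0.0
```

Emit:
apply_moves --motion '[{"dx": 0, "dy": 0, "dz": 0.01, "ax": 0, "ay": 0, "az": 0, "hand": 0}, {"dx": 0, "dy": 0, "dz": 0.01, "ax": 0, "ay": 0, "az": 0, "hand": 0}, {"dx": 0, "dy": 0, "dz": 0.01, "ax": 0, "ay": 0, "az": 0, "hand": 0}, {"dx": 0, "dy": 0, "dz": 0.006, "ax": 0, "ay": 0, "az": 0, "hand": 0}, {"dx": 0, "dy": 0, "dz": 0, "ax": 0, "ay": 0, "az": 0, "hand": 0}]'

```text
time: 4.83
ee_pos: [437.6, -136.8, 14.5]
tcp_rot: [0.001, 0.814, -0.581, -0.002]
contact_force: [-0.4, -0.4, 0.1]
width: 85.4
grip_force: 0.0
```

```bash
python3 - <<'E'
from station import manip
from h import *
print({k:np.round(v,2) for k,v in manip.get_state().items() if k in("time","ee_pos","contact_force","width")})
w=manip.get_image("wrist")["color"][130:,60:500,::-1];cv2.imwrite("pics/w4.png",cv2.resize(w,None,fx=1.8,fy=1.8,interpolation=2))
E
```

```text
{'time': np.float64(4.83), 'ee_pos': array([ 437.56, -136.77,   14.54]), 'contact_force': array([-0.42, -0.39,  0.08]), 'width': np.float64(85.4)}
```

View pics/w4.png

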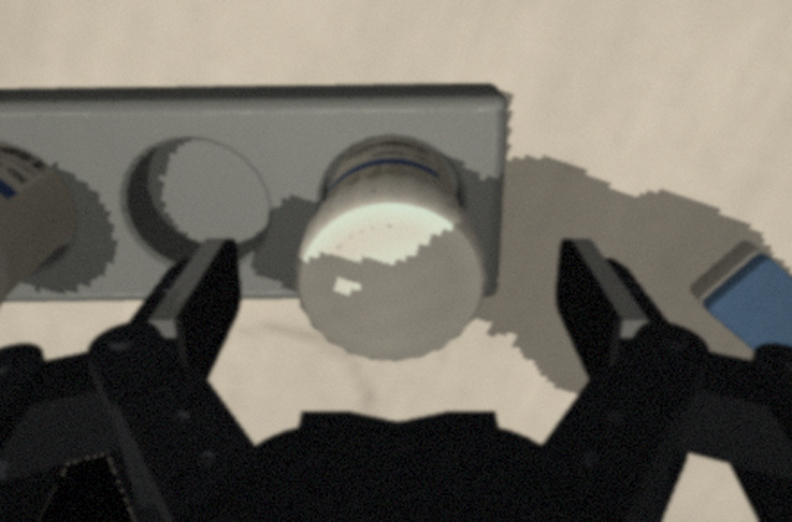

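The near lid sits between the open fingers at (391,281), its centre about 2 mm to one side and settling. Its label's blue stripe, (340,180)–(438,175), faces tool +x. I'll go down the last 12 mm and close.

Emit:
apply_moves --motion '[{"dx": 0.002, "dy": 0, "dz": 0.006, "ax": 0, "ay": 0, "az": 0, "hand": 0}, {"dx": 0, "dy": 0, "dz": 0.006, "ax": 0, "ay": 0, "az": 0, "hand": 0}, {"dx": 0, "dy": 0, "dz": 0, "ax": 0, "ay": 0, "az": 0, "hand": 0}, {"dx": 0, "dy": 0, "dz": 0, "ax": 0, "ay": 0, "az": 0, "hand": 0}, {"dx": 0, "dy": 0, "dz": 0, "ax": 0, "ay": 0, "az": 0, "hand": 60}]'

```text
time: 5.3
ee_pos: [440.6, -139.3, 5.0]
tcp_rot: [-0.0, 0.814, -0.581, 0.0]
contact_force: [-0.3, 1.0, 0.5]
width: 75.6
grip_force: 0.0
```

Emit:
apply_moves --motion '[{"dx": 0, "dy": 0, "dz": 0, "ax": 0, "ay": 0, "az": 0, "hand": 90}, {"dx": 0, "dy": 0, "dz": 0, "ax": 0, "ay": 0, "az": 0, "hand": 110}, {"dx": 0, "dy": 0, "dz": 0, "ax": 0, "ay": 0, "az": 0, "hand": 255}, {"dx": 0, "dy": 0, "dz": 0, "ax": 0, "ay": 0, "az": 0, "hand": 255}, {"dx": 0, "dy": 0, "dz": 0, "ax": 0, "ay": 0, "az": 0, "hand": 255}]'

```text
time: 5.72
ee_pos: [441.3, -139.4, 5.6]
tcp_rot: [-0.0, 0.814, -0.581, 0.001]
contact_force: [-0.5, 0.1, 4.5]
width: 46.5
grip_force: 61.0
```

Emit:
apply_moves --motion '[{"dx": 0, "dy": 0, "dz": 0, "ax": 0, "ay": 0, "az": 0, "hand": 255}, {"dx": 0, "dy": 0, "dz": 0, "ax": 0, "ay": 0, "az": 0, "hand": 255}, {"dx": 0, "dy": 0, "dz": 0, "ax": 0, "ay": 0, "az": 0, "hand": 255}]'

```text
time: 5.97
ee_pos: [441.3, -139.4, 5.6]
tcp_rot: [-0.0, 0.814, -0.581, 0.001]
contact_force: [0.1, 0.4, 6.4]
width: 46.5
grip_force: 61.0
```

Emit:
apply_moves --motion '[{"dx": 0, "dy": 0, "dz": -0.01, "ax": 0, "ay": 0, "az": 0, "hand": 255}, {"dx": 0, "dy": 0, "dz": -0.015, "ax": 0, "ay": 0, "az": 0, "hand": 255}, {"dx": 0, "dy": 0, "dz": -0.015, "ax": 0, "ay": 0, "az": 0, "hand": 255}, {"dx": 0, "dy": 0, "dz": -0.015, "ax": 0, "ay": 0, "az": 0, "hand": 255}, {"dx": 0, "dy": 0, "dz": -0.005, "ax": 0, "ay": 0, "az": 0, "hand": 255}]'

```text
time: 6.38
ee_pos: [441.2, -139.7, 66.7]
tcp_rot: [-0.0, 0.814, -0.581, 0.001]
contact_force: [0.9, -0.3, -1.8]
width: 46.7
grip_force: 62.0
```

Emit:
apply_moves --motion '[{"dx": 0, "dy": 0, "dz": 0, "ax": 0, "ay": 0, "az": 0, "hand": 255}, {"dx": 0, "dy": 0, "dz": 0, "ax": 0, "ay": 0, "az": 0, "hand": 255}, {"dx": 0, "dy": 0, "dz": 0, "ax": 0, "ay": 0, "az": 0, "hand": 255}, {"dx": 0, "dy": 0, "dz": 0, "ax": 0, "ay": 0, "az": 0, "hand": 255}, {"dx": 0, "dy": 0, "dz": 0, "ax": 0, "ay": 0, "az": 0, "hand": 255}]'

```text
time: 6.8
ee_pos: [439.5, -139.1, 63.9]
tcp_rot: [0.0, 0.814, -0.581, -0.001]
contact_force: [0.2, -1.0, -1.0]
width: 46.6
grip_force: 62.0
```

```bash
cat > blue.py <<'E'
from station import manip
from h import *
w=manip.get_image("wrist");s=manip.get_state();R=rot(s).as_matrix()
c=w["color"].astype(int);b=c[:,:,2]-c[:,:,0]
m=((b>18)&(c[:,:,2]<200)).astype(np.uint8)
n,l,st,ce=cv2.connectedComponentsWithStats(m,connectivity=8)
for i in range(1,n):
    if st[i][4]>15:print("blob",st[i],ce[i].round(1))
    if st[i][4]>15 and abs(ce[i][0]-280)<60 and 150<ce[i][1]<300:
        ys,xs=np.where(l==i);print([(int(x),float(ys[xs==x].mean().round(1))) for x in range(xs.min(),xs.max()+1,4)])
E
python3 blue.py; python3 - <<'E'
from station import manip
import numpy as np
F=[]
for i in range(8):
    manip.get_image("top");F.append(manip.get_state()["contact_force"])
print(np.mean(F,0),np.std(F,0))
E
python3 st.py
```

```text
blob [100 202  17  11  28] [109.4 207. ]
blob [259 231  39   7  49] [277.6 232.9]
[(259, 237.0), (263, 235.0), (267, 234.0), (271, 232.5), (275, 232.0), (279, 231.5), (283, 231.5), (287, 232.0), (291, 233.0), (295, 233.0)]
blob [ 422  245   86   75 2918] [464.1 282.4]
[ 0.36398532  0.24678354 -1.12010056] [0.32923705 0.66174504 0.5770886 ]
7.25 [ 440.5 -139.3   64.9] [[0.326, -0.946, 0.0], [-0.946, -0.326, 0.0], [-0.0, -0.0, -1.0]] yaw_x -71.0 [ 0.49  0.23 -0.29  2.14  0.09  0.79 -2.67] [ 0.01 -0.21 -2.08] [-0.03  0.03  0.02] 46.29000946523577 61.97752270381898
```

The near pot reads about 1.1 N (near 0.13 kg), which suggests the light one. I'll put it back and feel the other.

Emit:
apply_moves --motion '[{"dx": 0, "dy": 0, "dz": 0.01, "ax": 0, "ay": 0, "az": 0, "hand": 255}, {"dx": 0, "dy": 0, "dz": 0.01, "ax": 0, "ay": 0, "az": 0, "hand": 255}, {"dx": 0, "dy": 0, "dz": 0.006, "ax": 0, "ay": 0, "az": 0, "hand": 255}, {"dx": 0, "dy": 0, "dz": 0, "ax": 0, "ay": 0, "az": 0, "hand": 255}, {"dx": 0, "dy": 0, "dz": 0, "ax": 0, "ay": 0, "az": 0, "hand": 255}]'

```text
time: 7.67
ee_pos: [439.4, -139.0, 37.8]
tcp_rot: [0.0, 0.814, -0.581, -0.001]
contact_force: [-0.0, -0.1, -1.3]
width: 46.3
grip_force: 62.0
```

Emit:
apply_moves --motion '[{"dx": 0, "dy": 0, "dz": 0.006, "ax": 0, "ay": 0, "az": 0, "hand": 255}, {"dx": 0, "dy": 0, "dz": 0.006, "ax": 0, "ay": 0, "az": 0, "hand": 255}, {"dx": 0, "dy": 0, "dz": 0.006, "ax": 0, "ay": 0, "az": 0, "hand": 255}, {"dx": 0, "dy": 0, "dz": 0.005, "ax": 0, "ay": 0, "az": 0, "hand": 255}, {"dx": 0, "dy": 0, "dz": 0.005, "ax": 0, "ay": 0, "az": 0, "hand": 255}]'

```text
time: 8.08
ee_pos: [440.3, -139.3, 10.2]
tcp_rot: [0.0, 0.814, -0.581, -0.0]
contact_force: [-0.4, 0.7, -1.4]
width: 46.6
grip_force: 62.0
```

Emit:
apply_moves --motion '[{"dx": 0, "dy": 0, "dz": 0.003, "ax": 0, "ay": 0, "az": 0, "hand": 255}, {"dx": 0, "dy": 0, "dz": 0.002, "ax": 0, "ay": 0, "az": 0, "hand": 255}, {"dx": 0, "dy": 0, "dz": 0.001, "ax": 0, "ay": 0, "az": 0, "hand": 255}, {"dx": 0, "dy": 0, "dz": 0, "ax": 0, "ay": 0, "az": 0, "hand": 255}, {"dx": 0, "dy": 0, "dz": 0, "ax": 0, "ay": 0, "az": 0, "hand": 255}]'

```text
time: 8.5
ee_pos: [440.2, -139.3, 5.6]
tcp_rot: [0.0, 0.814, -0.581, -0.0]
contact_force: [-3.2, 0.1, 6.1]
width: 46.5
grip_force: 62.5
```

Emit:
apply_moves --motion '[{"dx": 0, "dy": 0, "dz": 0, "ax": 0, "ay": 0, "az": 0, "hand": 90}, {"dx": 0, "dy": 0, "dz": 0, "ax": 0, "ay": 0, "az": 0, "hand": 40}, {"dx": 0, "dy": 0, "dz": 0, "ax": 0, "ay": 0, "az": 0, "hand": 0}, {"dx": 0, "dy": 0, "dz": 0, "ax": 0, "ay": 0, "az": 0, "hand": 0}, {"dx": 0, "dy": 0, "dz": 0, "ax": 0, "ay": 0, "az": 0, "hand": 0}]'

```text
time: 8.92
ee_pos: [440.5, -139.4, 4.8]
tcp_rot: [-0.0, 0.814, -0.581, 0.0]
contact_force: [-0.2, -0.5, -0.5]
width: 85.5
grip_force: 0.0
```

Emit:
apply_moves --motion '[{"dx": 0, "dy": 0, "dz": -0.01, "ax": 0, "ay": 0, "az": 0, "hand": 0}, {"dx": 0, "dy": 0, "dz": -0.025, "ax": 0, "ay": 0, "az": 0, "hand": 0}, {"dx": 0, "dy": 0, "dz": -0.03, "ax": 0, "ay": 0, "az": 0, "hand": 0}, {"dx": 0, "dy": 0, "dz": -0.025, "ax": 0, "ay": 0, "az": 0, "hand": 0}, {"dx": 0, "dy": 0, "dz": 0, "ax": 0, "ay": 0, "az": 0, "hand": 0}]'

```text
time: 9.33
ee_pos: [445.4, -140.5, 100.7]
tcp_rot: [-0.002, 0.814, -0.581, 0.005]
contact_force: [0.8, 0.9, -0.1]
width: 85.1
grip_force: 0.0
```

```bash
python3 - <<'E'
from station import manip
from h import *
d=manip.get_image("wrist");print(manip.get_state()["ee_pos"].round(1),manip.get_state()["contact_force"].round(1))
g=cv2.cvtColor(d["color"],cv2.COLOR_RGB2GRAY)
for n,P in(("near",(440.5,-138.5,71)),("far",(562,-96,71))):
    u,v=proj(d,P);p2=proj(d,np.array(P)+[24,0,0]);print(n,u,v,"r",np.hypot(*(p2-[u,v])))
c=cv2.HoughCircles(cv2.medianBlur(g,5),cv2.HOUGH_GRADIENT,1,30,param1=80,param2=18,minRadius=22,maxRadius=50);print(c)
E
```

```text
[ 443.7 -140.2   98.6] [ 0.1 -0.6  0.2]
near 286.47051729223017 226.52256624004045 r 33.17626152681943
far 109.97151598908168 226.9410350890515 r 34.60969179640783
[[[287.5 231.5  32.7]
  [112.5 225.5  32.1]
  [213.5 206.5  27.9]
  [157.5 219.5  23.9]
  [439.5 273.5  36. ]
  [512.5   3.5  38.3]]]
```

Emit:
apply_moves --motion '[{"dx": 0, "dy": -0.03, "dz": 0, "ax": 0, "ay": 0, "az": 0, "hand": 0}, {"dx": 0, "dy": -0.03, "dz": 0, "ax": 0, "ay": 0, "az": 0, "hand": 0}, {"dx": 0, "dy": -0.03, "dz": 0, "ax": 0, "ay": 0, "az": 0, "hand": 0}, {"dx": 0, "dy": -0.03, "dz": 0, "ax": 0, "ay": 0, "az": 0, "hand": 0}, {"dx": 0, "dy": -0.009, "dz": 0, "ax": 0, "ay": 0, "az": 0, "hand": 0}]'

```text
time: 9.8
ee_pos: [566.3, -94.2, 94.7]
tcp_rot: [-0.002, 0.815, -0.579, 0.001]
contact_force: [0.2, 0.6, 0.2]
width: 85.7
grip_force: 0.0
```

Emit:
apply_moves --motion '[{"dx": 0, "dy": 0, "dz": 0.01, "ax": 0, "ay": 0, "az": 0, "hand": 0}, {"dx": 0, "dy": 0, "dz": 0.01, "ax": 0, "ay": 0, "az": 0, "hand": 0}, {"dx": 0, "dy": 0, "dz": 0, "ax": 0, "ay": 0, "az": 0, "hand": 0}, {"dx": 0, "dy": 0, "dz": 0, "ax": 0, "ay": 0, "az": 0, "hand": 0}, {"dx": 0, "dy": 0, "dz": 0, "ax": 0, "ay": 0, "az": 0, "hand": 0}]'

```text
time: 10.22
ee_pos: [560.4, -98.4, 74.1]
tcp_rot: [0.001, 0.814, -0.581, -0.001]
contact_force: [-0.8, 0.3, -0.5]
width: 85.3
grip_force: 0.0
```

```bash
python3 st.py 562,-96,5,-71; python3 blue.py; python3 - <<'E'
from station import manip
from h import *
d=manip.get_image("wrist")
g=cv2.cvtColor(d["color"],cv2.COLOR_RGB2GRAY)
for n,P in(("near",(440.5,-138.5,71)),("far",(562,-96,71))):
    u,v=proj(d,P);p2=proj(d,np.array(P)+[24,0,0]);print(n,u,v,"r",np.hypot(*(p2-[u,v])))
c=cv2.HoughCircles(cv2.medianBlur(g,5),cv2.HOUGH_GRADIENT,1,30,param1=80,param2=18,minRadius=30,maxRadius=50);print(c)
E
```

```text
10.2167 [560.4 -98.4  74.1] [[0.324, -0.946, -0.002], [-0.946, -0.324, -0.0], [-0.0, 0.002, -1.0]] yaw_x -71.09 [ 0.33  0.39 -0.27  1.88  0.13  0.89 -2.82] [-0.84  0.33 -0.54] [ 0.02  0.01 -0.03] 85.27600059237739 0.0
d tool mm [-1.7 -2.4 69.1] az -0.09485553530828383
blob [431 197  18  12  31] [438.3 202.2]
near 479.00052556796817 237.22296360194528 r 35.22655230371583
far 278.4099567708645 238.68113881203215 r 37.5644600107721
[[[276.5 238.5  36.6]
  [473.5 242.5  42.7]
  [447.5 223.5  38.2]
  [357.5 212.5  31.6]]]
```

q7 is at -2.82, close to its limit, so I'll turn the hand 14° back before descending.

Emit:
apply_moves --motion '[{"dx": 0, "dy": 0, "dz": 0, "ax": 0, "ay": 0, "az": -5, "hand": 0}, {"dx": 0, "dy": 0, "dz": 0, "ax": 0, "ay": 0, "az": -5, "hand": 0}, {"dx": 0, "dy": 0, "dz": 0, "ax": 0, "ay": 0, "az": -4, "hand": 0}, {"dx": 0, "dy": 0, "dz": 0, "ax": 0, "ay": 0, "az": 0, "hand": 0}, {"dx": 0, "dy": 0, "dz": 0, "ax": 0, "ay": 0, "az": 0, "hand": 0}]'

```text
time: 10.73
ee_pos: [562.5, -97.7, 75.4]
tcp_rot: [-0.0, 0.878, -0.478, 0.0]
contact_force: [1.2, -0.6, -0.4]
width: 85.7
grip_force: 0.0
```

Emit:
apply_moves --motion '[{"dx": 0, "dy": 0, "dz": 0, "ax": 0, "ay": 0, "az": 0, "hand": 0}, {"dx": 0, "dy": 0, "dz": 0, "ax": 0, "ay": 0, "az": 0, "hand": 0}, {"dx": 0, "dy": 0, "dz": 0, "ax": 0, "ay": 0, "az": 0, "hand": 0}]'

```text
time: 10.98
ee_pos: [562.5, -97.4, 75.0]
tcp_rot: [0.0, 0.879, -0.477, 0.0]
contact_force: [-1.1, 0.6, -0.5]
width: 85.3
grip_force: 0.0
```

```bash
python3 st.py 562,-96,5,-57; python3 blue.py; python3 - <<'E'
from station import manip
from h import *
F=[]
for i in range(8):
    d=manip.get_image("wrist");F.append(manip.get_state()["contact_force"])
print("baseline",np.mean(F,0))
g=cv2.cvtColor(d["color"],cv2.COLOR_RGB2GRAY)
print(proj(d,(562,-96,71)),manip.get_state()["ee_pos"])
c=cv2.HoughCircles(cv2.medianBlur(g,5),cv2.HOUGH_GRADIENT,1,30,param1=80,param2=18,minRadius=32,maxRadius=42);print(c)
E
```

```text
10.9833 [562.5 -97.4  75. ] [[0.544, -0.839, 0.0], [-0.839, -0.544, -0.0], [0.0, -0.0, -1.0]] yaw_x -57.04 [ 0.36  0.4  -0.32  1.88  0.16  0.89 -2.59] [-1.11  0.61 -0.49] [-0.04  0.04  0.02] 85.32358739778667 0.0
d tool mm [-1.4 -0.4 70. ] az -0.04301625352860583
blob [427 235  19   8  32] [434.8 238.1]
blob [ 526  304   34   70 1405] [547.4 332.3]
baseline [ 0.18889805  0.0932745  -0.07334538]
[280.43647077 237.74067554] [562.40037341 -97.33379746  74.84532288]
[[[277.5 245.5  38. ]
  [468.5 288.5  35.8]]]
```

Emit:
apply_moves --motion '[{"dx": -0.001, "dy": 0, "dz": 0.02, "ax": 0, "ay": 0, "az": 0, "hand": 0}, {"dx": 0, "dy": 0, "dz": 0.02, "ax": 0, "ay": 0, "az": 0, "hand": 0}, {"dx": 0, "dy": 0, "dz": 0.015, "ax": 0, "ay": 0, "az": 0, "hand": 0}, {"dx": 0, "dy": 0, "dz": 0.01, "ax": 0, "ay": 0, "az": 0, "hand": 0}, {"dx": 0, "dy": 0, "dz": 0.005, "ax": 0, "ay": 0, "az": 0, "hand": 0}]'

```text
time: 11.85
ee_pos: [560.6, -96.4, 3.2]
tcp_rot: [0.0, 0.879, -0.477, -0.001]
contact_force: [-0.6, -0.3, -0.4]
width: 85.6
grip_force: 0.0
```

Emit:
apply_moves --motion '[{"dx": 0, "dy": 0, "dz": 0, "ax": 0, "ay": 0, "az": 0, "hand": 0}, {"dx": 0, "dy": 0, "dz": 0, "ax": 0, "ay": 0, "az": 0, "hand": 0}, {"dx": 0, "dy": 0, "dz": 0, "ax": 0, "ay": 0, "az": 0, "hand": 60}, {"dx": 0, "dy": 0, "dz": 0, "ax": 0, "ay": 0, "az": 0, "hand": 90}, {"dx": 0, "dy": 0, "dz": 0, "ax": 0, "ay": 0, "az": 0, "hand": 110}]'

```text
time: 12.27
ee_pos: [562.8, -96.7, 5.8]
tcp_rot: [-0.0, 0.879, -0.477, 0.001]
contact_force: [1.1, -0.4, 0.7]
width: 51.8
grip_force: 0.5
```

Emit:
apply_moves --motion '[{"dx": 0, "dy": 0, "dz": 0, "ax": 0, "ay": 0, "az": 0, "hand": 255}, {"dx": 0, "dy": 0, "dz": 0, "ax": 0, "ay": 0, "az": 0, "hand": 255}, {"dx": 0, "dy": 0, "dz": 0, "ax": 0, "ay": 0, "az": 0, "hand": 255}, {"dx": 0, "dy": 0, "dz": 0, "ax": 0, "ay": 0, "az": 0, "hand": 255}, {"dx": 0, "dy": 0, "dz": 0, "ax": 0, "ay": 0, "az": 0, "hand": 255}]'

```text
time: 12.68
ee_pos: [563.3, -96.5, 6.3]
tcp_rot: [-0.0, 0.879, -0.477, 0.001]
contact_force: [-0.1, 0.5, 6.4]
width: 46.4
grip_force: 60.8
```

Emit:
apply_moves --motion '[{"dx": 0, "dy": 0, "dz": -0.005, "ax": 0, "ay": 0, "az": 0, "hand": 255}, {"dx": 0, "dy": 0, "dz": -0.015, "ax": 0, "ay": 0, "az": 0, "hand": 255}, {"dx": 0, "dy": 0, "dz": -0.015, "ax": 0, "ay": 0, "az": 0, "hand": 255}, {"dx": 0, "dy": 0, "dz": -0.015, "ax": 0, "ay": 0, "az": 0, "hand": 255}, {"dx": 0, "dy": 0, "dz": -0.01, "ax": 0, "ay": 0, "az": 0, "hand": 255}]'

```text
time: 13.1
ee_pos: [561.1, -96.6, 65.2]
tcp_rot: [0.0, 0.879, -0.477, -0.0]
contact_force: [-0.1, -0.3, -2.6]
width: 46.3
grip_force: 63.1
```

Emit:
apply_moves --motion '[{"dx": 0, "dy": 0, "dz": 0, "ax": 0, "ay": 0, "az": 0, "hand": 255}, {"dx": 0, "dy": 0, "dz": 0, "ax": 0, "ay": 0, "az": 0, "hand": 255}, {"dx": 0, "dy": 0, "dz": 0, "ax": 0, "ay": 0, "az": 0, "hand": 255}, {"dx": 0, "dy": 0, "dz": 0, "ax": 0, "ay": 0, "az": 0, "hand": 255}, {"dx": 0, "dy": 0, "dz": 0, "ax": 0, "ay": 0, "az": 0, "hand": 255}]'

```text
time: 13.52
ee_pos: [560.7, -96.4, 63.6]
tcp_rot: [0.0, 0.879, -0.477, -0.001]
contact_force: [-0.1, 0.5, -3.6]
width: 45.9
grip_force: 63.1
```

```bash
python3 - <<'E'
from station import manip
import numpy as np
F=[]
for i in range(8):
    manip.get_image("top");F.append(manip.get_state()["contact_force"])
print(np.mean(F,0),np.std(F,0))
E
python3 st.py; python3 blue.py
```

```text
[-0.31398856  0.13226986 -2.71693811] [0.39788236 0.45115312 0.42774143]
13.9167 [561.9 -96.5  64.9] [[0.545, -0.839, 0.0], [-0.839, -0.545, 0.0], [-0.0, -0.0, -1.0]] yaw_x -57.0 [ 0.36  0.41 -0.31  1.88  0.16  0.87 -2.6 ] [-0.2   0.16 -2.41] [-0.05  0.04 -0.02] 45.957408782512665 63.05115045513958
blob [261 232  36   5  54] [277.8 233.2]
[(261, 236.0), (265, 234.5), (269, 233.5), (273, 232.5), (277, 232.5), (281, 232.0), (285, 232.5), (289, 233.0), (293, 234.0)]
blob [434 239  23   9  41] [442.9 242.3]
blob [534 310  26  60 794] [550.8 335.2]
```

The second pot reads -2.7 N against -1.1 N, so the far pot is the heavier one. Next I'll fit its label azimuth from the blue stripe.

```bash
python3 - <<'E'
from station import manip
from h import *
from scipy.optimize import least_squares
w=manip.get_image("wrist");s=manip.get_state();R=rot(s).as_matrix();ee=s["ee_pos"]
c=w["color"].astype(int);b=c[:,:,2]-c[:,:,0]
sub=b[222:246,245:316]
rows=sub.argmax(0)+222;val=sub.max(0)
print([(245+i,int(r),int(v)) for i,(r,v) in enumerate(zip(rows,val))])
# arc centroid points
m=(sub>14);pts=[(245+i,(np.arange(222,246)*m[:,i]*sub[:,i]).sum()/(m[:,i]*sub[:,i]).sum()) for i in range(71) if m[:,i].sum()>0]
P=np.array(pts);P=P[(P[:,0]>258)&(P[:,0]<300)]
def arc(x0,y0,z,a): # a azimuth about world z rel tool x; tool y = -left
    q=ee+R@np.array([x0+22*np.cos(a),y0+22*np.sin(a),0]);q[2]=z;return proj(w,q)
def az(p,x0,y0,z):
    return least_squares(lambda a:arc(x0,y0,z,a[0])[0]-p[0],[0.]).x[0]
def f(k):
    return [arc(k[0],0,k[1],az(p,k[0],0,k[1]))[1]-p[1] for p in P]
for x0 in(0,2,4):
    r=least_squares(lambda k:f((x0,k[0])),[95]);z=r.x[0]
    print(x0,"z",z,"rms",np.sqrt(np.mean(r.fun**2)),"ends deg",[np.degrees(az(p,x0,0,z)).round(1) for p in(P[0],P[-1])],P[0],P[-1])
# lid circle
g=cv2.cvtColor(w["color"],cv2.COLOR_RGB2GRAY)
print("px lid pred",proj(w,ee+R@[0,0,-64.6]+0*ee))
print("row",[g[r,200:360:4].tolist() for r in(236,240)])
E
```

```text
[(245, 222, -7), (246, 222, -6), (247, 222, -4), (248, 222, -3), (249, 224, -2), (250, 223, 0), (251, 225, -1), (252, 223, -4), (253, 223, -4), (254, 222, -6), (255, 222, -8), (256, 222, -10), (257, 222, -13), (258, 238, -11), (259, 237, -1), (260, 237, 12), (261, 236, 22), (262, 236, 23), (263, 235, 23), (264, 235, 25), (265, 235, 25), (266, 234, 25), (267, 234, 24), (268, 234, 25), (269, 233, 25), (270, 233, 27), (271, 233, 26), (272, 233, 28), (273, 233, 26), (274, 232, 25), (275, 232, 25), (276, 232, 27), (277, 232, 23), (278, 232, 26), (279, 232, 24), (280, 232, 26), (281, 232, 25), (282, 232, 28), (283, 232, 24), (284, 232, 26), (285, 232, 24), (286, 232, 23), (287, 233, 27), (288, 233, 25), (289, 233, 24), (290, 233, 29), (291, 233, 25), (292, 233, 18), (293, 234, 20), (294, 234, 22), (295, 234, 19), (296, 234, 17), (297, 235, 20), (298, 235, 17), (299, 236, 20), (300, 236, 19), (301, 236, 16), (302, 237, 16), (303, 238, 15), (304, 238, 13), (305, 239, 16), (306, 240, 13), (307, 240, 14), (308, 241, 16), (309, 241, 11), (310, 242, 11), (311, 244, 8), (312, 244, 9), (313, 245, 
[... 182 characters left out ...]

2 z 112.96924014527762 rms 0.22537404572236736 ends deg [np.float64(-24.6), np.float64(21.7)] [261.         236.42105263] [299.         235.57142857]
4 z 117.85019495836004 rms 0.23927198304273123 ends deg [np.float64(-23.7), np.float64(20.9)] [261.         236.42105263] [299.         235.57142857]
px lid pred [281.21448722 299.36886927]
row [[213, 208, 210, 209, 210, 211, 184, 125, 142, 140, 140, 140, 115, 100, 102, 68, 63, 86, 94, 96, 93, 86, 88, 82, 60, 44, 74, 80, 80, 81, 86, 83, 75, 80, 85, 83, 80, 82, 80, 85], [209, 207, 205, 209, 210, 207, 154, 129, 139, 141, 141, 139, 102, 98, 103, 102, 100, 96, 95, 84, 85, 84, 91, 80, 81, 76, 64, 55, 79, 82, 82, 85, 76, 81, 83, 80, 82, 82, 80, 79]]
```

```bash
python3 - <<'E'
from station import manip
from h import *
from scipy.optimize import least_squares
w=manip.get_image("wrist");s=manip.get_state();R=rot(s).as_matrix();ee=s["ee_pos"]
c=cv2.GaussianBlur(w["color"],(3,3),0).astype(int);b=c[:,:,2]-c[:,:,0]
sub=b[226:262,256:325]
pts=[]
for i in range(sub.shape[1]):
    j=sub[:,i].argmax();wd=np.clip(sub[max(j-2,0):j+3,i]-sub[:,i].min()*.0,0,None)
    if sub[j,i]>3:pts.append((256+i,226+(np.arange(max(j-2,0),max(j-2,0)+len(wd))*wd).sum()/wd.sum(),sub[j,i]))
P=np.array(pts);print([tuple(p) for p in P[::3].round(1)],P[-4:].round(1))
P=P[(P[:,0]>260)&(P[:,0]<312)]
def arc(k,a):
    q=ee+R@np.array([k[0]+22.1*np.cos(a),k[1]+22.1*np.sin(a),0]);q[2]=k[2];return proj(w,q)
A=np.radians(np.arange(-88,89,.5))
def res(k):
    C=np.array([arc(k,a) for a in A]);return np.interp(P[:,0],C[:,0],C[:,1])-P[:,1]
for y0 in(-2,-1,0,1,2):
    r=least_squares(lambda k:res((k[0],y0,k[1])),[0,100]);k=(r.x[0],y0,r.x[1])
    C=np.array([arc(k,a) for a in A]);print(np.round(k,1),"rms",np.sqrt(np.mean(r.fun**2)).round(2),"az ends",np.degrees(np.interp([260,313],C[:,0],A)).round(1))
r=least_squares(res,[0,0,100],);print(r.x)
for x0 in(-4,-2,0,2,4):
    r=least_squares(lambda k:res((x0,k[0],k[1])),[0,100]);k=(x0,*r.x)
    C=np.array([arc(k,a) for a in A]);print(np.round(k,1),"rms",np.sqrt(np.mean(r.fun**2)).round(2),"az ends",np.degrees(np.interp([260,313],C[:,0],A)).round(1))
E
```

```text
[(np.float64(260.0), np.float64(236.5), np.float64(8.0)), (np.float64(263.0), np.float64(235.4), np.float64(19.0)), (np.float64(266.0), np.float64(234.3), np.float64(18.0)), (np.float64(269.0), np.float64(233.5), np.float64(19.0)), (np.float64(272.0), np.float64(232.8), np.float64(21.0)), (np.float64(275.0), np.float64(232.4), np.float64(18.0)), (np.float64(278.0), np.float64(232.0), np.float64(22.0)), (np.float64(281.0), np.float64(232.0), np.float64(20.0)), (np.float64(284.0), np.float64(232.2), np.float64(19.0)), (np.float64(287.0), np.float64(232.5), np.float64(20.0)), (np.float64(290.0), np.float64(233.0), np.float64(18.0)), (np.float64(293.0), np.float64(233.7), np.float64(17.0)), (np.float64(296.0), np.float64(234.6), np.float64(15.0)), (np.float64(299.0), np.float64(235.6), np.float64(14.0)), (np.float64(302.0), np.float64(237.0), np.float64(12.0)), (np.float64(305.0), np.float64(238.8), np.float64(11.0)), (np.float64(308.0), np.float64(240.9), np.float64(11.0)), (np.float64(311.0), np.float64(243.2), np.float64(6.0)), (np.float64(314.0), np.float64(245.8), np.float64(5.0))] [[311.  243.2   6. ]
 [312.  243.9   6. ]
 [313.  244.9   5. ]
 [314.  245.8   5. ]]
[ 11.8  -2.  136.8] rms 0.88 az ends [-15.3  39.1]
[  3.6  -1.  117.1] rms 0.38 az ends [-22.1  43.5]
[-4.1  0.  98.2] rms 0.15 az ends [-29.   47.9]
[-11.2   1.   80.7] rms 0.68 az ends [-36.2  52.1]
[-17.5   2.   65.1] rms 1.26 az ends [-43.6  55.7]
[ -2.13814105  -0.26206399 103.02272708]
[-4.  -0.1 98.4] rms 0.11 az ends [-28.5  48.4]
[ -2.   -0.3 103.4] rms 0.06 az ends [-27.1  46.7]
[  0.   -0.4 108.3] rms 0.12 az ends [-25.6  45. ]
[  2.   -0.5 113.2] rms 0.2 az ends [-24.2  43.4]
[  4.   -0.7 118.1] rms 0.29 az ends [-22.8  41.8]
```

The fit puts the pot axis 2 mm behind the tool axis and the label direction at about -67°. The reader looks along about 167°, so I'll raise the pot, turn it -54.4° about the tool's z, and carry it over.

Emit:
apply_moves --motion '[{"dx": 0, "dy": 0, "dz": -0.01, "ax": 0, "ay": 0, "az": 0, "hand": 255}, {"dx": 0, "dy": 0, "dz": -0.013, "ax": 0, "ay": 0, "az": 0, "hand": 255}, {"dx": 0, "dy": 0, "dz": -0.01, "ax": 0, "ay": 0, "az": -3, "hand": 255}, {"dx": 0, "dy": 0, "dz": 0, "ax": 0, "ay": 0, "az": -5, "hand": 255}, {"dx": 0, "dy": 0, "dz": 0, "ax": 0, "ay": 0, "az": -5, "hand": 255}]'

```text
time: 14.48
ee_pos: [563.9, -96.7, 100.9]
tcp_rot: [-0.0, 0.928, -0.373, 0.002]
contact_force: [0.5, 0.6, -2.8]
width: 46.0
grip_force: 63.1
```

Emit:
apply_moves --motion '[{"dx": 0, "dy": 0, "dz": 0, "ax": 0, "ay": 0, "az": -5, "hand": 255}, {"dx": 0, "dy": 0, "dz": 0, "ax": 0, "ay": 0, "az": -5, "hand": 255}, {"dx": 0, "dy": 0, "dz": 0, "ax": 0, "ay": 0, "az": -5, "hand": 255}, {"dx": 0, "dy": 0, "dz": 0, "ax": 0, "ay": 0, "az": -5, "hand": 255}, {"dx": 0, "dy": 0, "dz": 0, "ax": 0, "ay": 0, "az": -5, "hand": 255}]'

```text
time: 14.9
ee_pos: [562.8, -96.8, 99.7]
tcp_rot: [0.0, 0.987, -0.163, 0.001]
contact_force: [-0.2, -0.0, -3.1]
width: 45.9
grip_force: 63.1
```

Emit:
apply_moves --motion '[{"dx": 0, "dy": 0, "dz": 0, "ax": 0, "ay": 0, "az": -5, "hand": 255}, {"dx": 0, "dy": 0, "dz": 0, "ax": 0, "ay": 0, "az": -5, "hand": 255}, {"dx": 0, "dy": 0, "dz": 0, "ax": 0, "ay": 0, "az": -4, "hand": 255}, {"dx": 0, "dy": 0, "dz": 0, "ax": 0, "ay": 0, "az": -2.4, "hand": 255}, {"dx": 0, "dy": 0, "dz": 0, "ax": 0, "ay": 0, "az": 0, "hand": 255}]'

```text
time: 15.32
ee_pos: [562.7, -96.9, 99.5]
tcp_rot: [0.0, 1.0, -0.023, 0.001]
contact_force: [0.3, -1.1, -3.2]
width: 45.5
grip_force: 63.1
```

Emit:
apply_moves --motion '[{"dx": -0.002, "dy": 0.01, "dz": 0, "ax": 0, "ay": 0, "az": 0, "hand": 255}, {"dx": -0.003, "dy": 0.018, "dz": 0, "ax": 0, "ay": 0, "az": 0, "hand": 255}, {"dx": -0.004, "dy": 0.02, "dz": 0, "ax": 0, "ay": 0, "az": 0, "hand": 255}, {"dx": -0.004, "dy": 0.02, "dz": 0, "ax": 0, "ay": 0, "az": 0, "hand": 255}, {"dx": -0.004, "dy": 0.02, "dz": 0, "ax": 0, "ay": 0, "az": 0, "hand": 255}]'

```text
time: 15.73
ee_pos: [540.6, -185.7, 98.6]
tcp_rot: [0.001, 1.0, -0.023, 0.0]
contact_force: [-0.5, 0.0, -2.1]
width: 46.6
grip_force: 63.1
```

Emit:
apply_moves --motion '[{"dx": -0.004, "dy": 0.02, "dz": 0, "ax": 0, "ay": 0, "az": 0, "hand": 255}, {"dx": -0.002, "dy": 0.016, "dz": 0, "ax": 0, "ay": 0, "az": 0, "hand": 255}, {"dx": -0.001, "dy": 0.01, "dz": 0, "ax": 0, "ay": 0, "az": 0, "hand": 255}, {"dx": 0, "dy": 0.005, "dz": 0, "ax": 0, "ay": 0, "az": 0, "hand": 255}, {"dx": 0, "dy": 0, "dz": 0, "ax": 0, "ay": 0, "az": 0, "hand": 255}]'

```text
time: 16.15
ee_pos: [531.4, -236.3, 98.2]
tcp_rot: [0.0, 1.0, -0.024, 0.0]
contact_force: [-0.2, -1.0, -3.3]
width: 45.9
grip_force: 63.1
```

Emit:
apply_moves --motion '[{"dx": 0, "dy": 0, "dz": 0, "ax": 0, "ay": 0, "az": 0, "hand": 255}, {"dx": 0, "dy": 0, "dz": 0, "ax": 0, "ay": 0, "az": 0, "hand": 255}, {"dx": 0, "dy": 0, "dz": 0, "ax": 0, "ay": 0, "az": 0, "hand": 255}, {"dx": 0, "dy": 0, "dz": 0, "ax": 0, "ay": 0, "az": 0, "hand": 255}, {"dx": 0, "dy": 0, "dz": 0, "ax": 0, "ay": 0, "az": 0, "hand": 255}]'

```text
time: 16.57
ee_pos: [531.8, -233.3, 97.9]
tcp_rot: [-0.0, 1.0, -0.022, 0.0]
contact_force: [-0.1, -0.5, -2.7]
width: 46.1
grip_force: 63.1
```

```bash
python3 st.py 530.9,-237.3,98.3,-2.5; python3 - <<'E'
from station import manip
from h import *
from scipy.optimize import least_squares
w=manip.get_image("wrist");s=manip.get_state();R=rot(s).as_matrix();ee=s["ee_pos"]
c=cv2.GaussianBlur(w["color"],(3,3),0).astype(int);b=c[:,:,2]-c[:,:,0]
sub=b[226:262,240:325];P=[]
for i in range(sub.shape[1]):
    j=sub[:,i].argmax();a=max(j-2,0);wd=np.clip(sub[a:j+3,i],0,None)
    if sub[j,i]>3:P.append((240+i,226+(np.arange(a,a+len(wd))*wd).sum()/wd.sum(),sub[j,i]))
P=np.array(P);print([tuple(map(float,p)) for p in P.round(1)[::2]])
P=P[(P[:,0]>260)&(P[:,0]<312)]
def arc(k,a):
    q=ee+R@np.array([k[0]+22.1*np.cos(a),k[1]+22.1*np.sin(a),0]);q[2]=k[2];return proj(w,q)
A=np.radians(np.arange(-88,89,.5))
def res(k):
    C=np.array([arc(k,a) for a in A]);return np.interp(P[:,0],C[:,0],C[:,1])-P[:,1]
r=least_squares(res,[0,0,130]);C=np.array([arc(r.x,a) for a in A])
print(r.x,np.sqrt(np.mean(r.fun**2)),"az of u 256..316",np.degrees(np.interp([258,259,260,261,310,312,314,316],C[:,0],A)).round(1))
# reader corners, predicted vs image (wrist): project predicted top front corners
for P3 in((627,-222,162),(610,-294,162)):print("reader corner px",proj(w,P3))
cv2.imwrite("pics/w5.png",w["color"][:,:,::-1])
E
```

```text
16.5667 [ 531.8 -233.3   97.9] [[0.999, -0.044, 0.0], [-0.044, -0.999, 0.0], [0.0, -0.0, -1.0]] yaw_x -2.51 [ 0.71  0.4  -0.44  1.83  0.21  0.95 -1.44] [-0.05 -0.54 -2.67] [-0.04  0.02  0.  ] 46.08441688647927 63.05981534533203
d tool mm [-0.8  4.  -0.4] az -0.012170805650072225
[(260.0, 236.5, 8.0), (262.0, 235.7, 16.0), (264.0, 235.0, 19.0), (266.0, 234.3, 19.0), (268.0, 233.7, 19.0), (270.0, 233.2, 19.0), (272.0, 232.8, 22.0), (274.0, 232.6, 20.0), (276.0, 232.3, 19.0), (278.0, 232.2, 20.0), (280.0, 232.1, 20.0), (282.0, 232.2, 20.0), (284.0, 232.3, 19.0), (286.0, 232.5, 19.0), (288.0, 232.7, 20.0), (290.0, 233.0, 19.0), (292.0, 233.6, 18.0), (294.0, 234.0, 18.0), (296.0, 234.7, 19.0), (298.0, 235.5, 15.0), (300.0, 236.4, 15.0), (302.0, 237.3, 14.0), (304.0, 238.6, 13.0), (306.0, 239.8, 11.0), (308.0, 241.1, 9.0), (310.0, 242.6, 8.0), (312.0, 244.2, 5.0)]
[ -1.4612987   -1.38794101 136.50869827] 0.058801601956923535 az of u 256..316 [-29.5 -28.1 -26.6 -25.2  41.7  45.3  49.2  53.5]
reader corner px [236.70818458  55.8784921 ]
reader corner px [447.65605852  99.58691032]
```

The stripe's right end may be cut off by the lid's overhang. I'll unwrap the pot's side numerically to find the label's true edges.

```bash
python3 - <<'E'
from station import manip
from h import *
w=manip.get_image("wrist");s=manip.get_state();R=rot(s).as_matrix();ee=s["ee_pos"]
az=np.arange(-76,88,4);hs=[39,36,33,30,27,24,21,18,15,12,9]
g=cv2.GaussianBlur(w["color"],(3,3),0).astype(np.float32)
def unwrap(img,d,O,ex,ey,az,hs):
    M=[]
    for h in hs:
        M.append([proj(d,O+22.05*(np.cos(np.radians(a))*ex+np.sin(np.radians(a))*ey)+np.array([0,0,h])) for a in az])
    M=np.array(M,np.float32);return cv2.remap(img,M[...,0],M[...,1],1)
O=ee+R@[-1.5,-1.2,0];O[2]=97.6
U=unwrap(g,w,O,R[:,0],R[:,1],az,hs)
print("az ",*["%4d"%a for a in az])
for h,r in zip(hs,U):print("%3d"%h,*["%4d"%v for v in r.mean(1)])
print("blue-red")
for h,r in zip(hs[:4],U):print("%3d"%h,*["%4d"%(p[2]-p[0]) for p in r])
# side0 in-rack pots, world azimuth
d=manip.get_image("side");im=cv2.imread("pics/side0.png")[:,:,::-1].astype(np.float32)
wa=np.arange(-130,-92,3)
for n,O in(("far",np.array([561.5,-94.5,6])),("near",np.array([440,-138,6]))):
    print(n,wa)
    for h in(44,41,38,35,32,28,24,20):
        print(h,[tuple(p.astype(int)) and "%d/%d"%(p.mean(),p[2]-p[0]) for p in unwrap(im,d,O,np.array([1,0,0]),np.array([0,1,0]),wa,[h])[0]])
E
```

```text
az   -76  -72  -68  -64  -60  -56  -52  -48  -44  -40  -36  -32  -28  -24  -20  -16  -12   -8   -4    0    4    8   12   16   20   24   28   32   36   40   44   48   52   56   60   64   68   72   76   80   84
 39  107  110  111  104   97   89   84   84   81   85   87   87   70   59   60   59   58   59   59   60   59   59   59   60   60   62   63   65   66   67   68   73   81   92  101  109  113  111  107  115  126
 36  110  112  108  104   98   92   87   83   85   85   88   86   80   82   84   84   85   86   87   88   88   88   86   84   82   82   81   82   82   81   80   86   87   94  102  107  110  113  111  109  117
 33  111  109  108  105  102   95   88   85   85   86   87   88   95  102  102  105  105  106  106  106  105  106   98   88   88   87   84   85   87   90   91  107  119  103  105  109  110  111  113  111  110
 30  109  110  109  109  105   97   90   84   84   85   87   89   99  102  105  106  107  107  107  104  101  103   99   92   91   88   86   85   86   91   96  115  147  141  111  111  112  111  110  113  111
 27  110  111  112  110  106  100   91   85   83   85  
[... 4034 characters left out ...]
143/-13', '147/-14', '148/-15', '146/-15', '146/-15', '146/-17', '149/-17', '155/-17', '163/-17', '176/-17', '192/-14']
32 ['119/-12', '131/-12', '140/-13', '144/-13', '147/-13', '147/-15', '146/-15', '144/-15', '145/-16', '148/-17', '153/-17', '165/-17', '183/-15']
28 ['107/-10', '118/-12', '128/-12', '137/-12', '143/-13', '144/-13', '145/-14', '144/-15', '142/-15', '142/-16', '144/-17', '151/-17', '170/-16']
24 ['98/-9', '106/-10', '116/-11', '124/-12', '133/-12', '140/-12', '141/-13', '142/-13', '141/-14', '139/-15', '137/-16', '139/-17', '155/-16']
20 ['96/-9', '97/-9', '103/-9', '111/-10', '120/-11', '127/-12', '132/-12', '137/-13', '136/-13', '136/-14', '134/-15', '132/-16', '140/-17']
```

```bash
python3 - <<'E'
import sys
from station import manip
from h import *
w=manip.get_image("wrist");s=manip.get_state();R=rot(s).as_matrix();ee=s["ee_pos"]
g=cv2.GaussianBlur(cv2.cvtColor(w["color"],cv2.COLOR_RGB2GRAY),(3,3),0)
print("    ",*["%3d"%c for c in range(224,344,4)])
for r in range(196,300,4):print(r,*["%3d"%v for v in g[r,224:344:4]])
O=ee+R@[-1.5,-0.7,0];O[2]=97.6
for n,h,rad in(("bottom",0,22),("body under lid",50,22),("lid low",50,24),("lid top",65,24)):
    C=np.array([proj(w,O+rad*(np.cos(a)*R[:,0]+np.sin(a)*R[:,1])+[0,0,h]) for a in np.linspace(0,6.28,100)]);print(n,C.min(0).round(1),C.max(0).round(1))
E
```

```text
224 228 232 236 240 244 248 252 256 260 264 268 272 276 280 284 288 292 296 300 304 308 312 316 320 324 328 332 336 340
196 210 211 210 210 209 208 208 209 209 208 208 208 205 207 205 204 203 206 206 205 204 203 203 206 207 207 206 205 205 206
200 210 209 208 208 209 207 206 207 208 206 207 206 205 205 207 205 206 205 204 205 204 203 203 205 207 207 206 207 206 207
204 209 208 206 205 206 206 205 207 208 209 208 208 206 205 205 205 206 205 205 206 205 204 207 208 210 207 207 207 204 205
208 207 207 206 205 206 207 207 207 208 207 207 205 204 204 205 206 205 206 208 207 207 208 208 208 208 207 206 205 205 204
212 207 207 207 209 207 207 208 209 208 206 195 181 134 135 176 170 202 206 207 208 209 209 208 209 207 210 210 209 206 205
216 207 206 207 209 208 207 207 208 206 178 134 103  98  96  98  99 111 163 200 207 208 208 208 209 209 209 208 208 208 207
220 208 208 208 206 208 207 205 207 179 104  95  98  85  77  79  80  86  95 107 177 209 207 208 209 209 209 210 208 207 207
224 208 209 206 208 209 209 209 202 117  93 106 105 104 107 101  95  93  90  73  88 170 205 206 209 208 209 209 
[... 1693 characters left out ...]
17 217 217 217 216 218 221 222 222 220 172  90  12  46
284  14  64 167 220 223 222 221 219 218 218 218 219 219 218 219 218 218 218 218 217 217 217 218 220 221 223 205 131  19  24
288  14  88 195 222 221 220 219 219 219 218 219 220 220 220 220 219 219 216 219 219 219 218 211 213 202 202 196 127  32  16
292  18  95 143 216 216 210 195 197 189 168 170 171 169 149 147 149 149 146 214 215 219 220 216 186 136 137 137 120  34  36
296  20 105 137 139 137 135 132 132 133 132 133 133 134 133 135 134 134 135 137 136 187 215 199 134 135 135 136 129  37  27
bottom [246.4 207.7] [316.1 271.7]
body under lid [235.  241.7] [327.8 322.9]
lid low [230.8 237.6] [332.  326.2]
lid top [225.3 252.6] [337.7 348.8]
```

The silhouette puts the pot axis about 4 mm behind the tool axis and the barcode centred about 10.5° round, so the label points at about -13°, matching the reader. The remaining correction is about 4 mm sideways.

Emit:
apply_moves --motion '[{"dx": 0.001, "dy": 0.002, "dz": 0, "ax": 0, "ay": 0, "az": 0, "hand": 255}, {"dx": 0, "dy": 0.002, "dz": 0, "ax": 0, "ay": 0, "az": 0, "hand": 255}, {"dx": 0, "dy": 0, "dz": 0, "ax": 0, "ay": 0, "az": 0, "hand": 255}, {"dx": 0, "dy": 0, "dz": 0, "ax": 0, "ay": 0, "az": 0, "hand": 255}, {"dx": 0, "dy": 0, "dz": 0, "ax": 0, "ay": 0, "az": 0, "hand": 255}]'

```text
time: 17.18
ee_pos: [532.3, -238.4, 97.8]
tcp_rot: [-0.0, 1.0, -0.023, -0.0]
contact_force: [0.7, -0.4, -3.0]
width: 46.1
grip_force: 63.1
```

Emit:
apply_moves --motion '[{"dx": 0, "dy": 0, "dz": 0, "ax": 0, "ay": 0, "az": 0, "hand": 255}, {"dx": 0, "dy": 0, "dz": 0, "ax": 0, "ay": 0, "az": 0, "hand": 255}, {"dx": 0, "dy": 0, "dz": 0, "ax": 0, "ay": 0, "az": 0, "hand": 255}, {"dx": 0, "dy": 0, "dz": 0, "ax": 0, "ay": 0, "az": 0, "hand": 255}, {"dx": 0, "dy": 0, "dz": 0, "ax": 0, "ay": 0, "az": 0, "hand": 255}]'

```text
time: 17.6
ee_pos: [532.4, -238.3, 97.9]
tcp_rot: [-0.0, 1.0, -0.023, 0.0]
contact_force: [0.9, -0.4, -3.2]
width: 45.8
grip_force: 63.1
```

```bash
python3 st.py 532.6,-237.6,98.3,-2.5; python3 - <<'E'
from station import manip
from h import *
# check light pot seated: compare lid in side view with the start picture by template match
im=cv2.cvtColor(manip.get_image("side")["color"],cv2.COLOR_RGB2GRAY);o=cv2.imread("pics/side0.png",0)
t=o[262:300,232:272];r=cv2.matchTemplate(im[240:320,210:295],t,cv2.TM_CCOEFF_NORMED);print("near pot",cv2.minMaxLoc(r)[1:],"expect (22,22)")
# reader position check in wrist view
w=manip.get_image("wrist");g=cv2.GaussianBlur(cv2.cvtColor(w["color"],cv2.COLOR_RGB2GRAY),(3,3),0)
th=np.radians(-12.8);ex=np.array([np.cos(th),np.sin(th),0]);ey=np.array([-np.sin(th),np.cos(th),0]);C=np.array([650.4,-264.6,162.])
for n,k in(("front",-1),("left",1)):
    d=np.arange(-14,15,2)
    for q in(-20,0,20):
        P=[proj(w,C+(ex*(-30+x)+ey*q if n=="front" else ey*(38+x)+ex*(q*.5-18))) for x in d]
        print(n,q,[int(g[int(round(p[1])),int(round(p[0]))]) if 0<=p[0]<559 and 0<=p[1]<419 else -1 for p in P])
E
```

```text
17.6 [ 532.4 -238.3   97.9] [[0.999, -0.045, 0.0], [-0.045, -0.999, 0.0], [0.0, -0.0, -1.0]] yaw_x -2.6 [ 0.72  0.41 -0.44  1.83  0.21  0.95 -1.43] [ 0.9  -0.42 -3.21] [-0.   -0.01  0.01] 45.83685704816819 63.06697271531448
d tool mm [ 0.2 -0.7 -0.4] az -0.09860265505648158
near pot (0.9168951511383057, (36, 42), (22, 22)) expect (22,22)
front -20 [204, 204, 206, 207, 202, 199, 40, 78, 21, 36, 95, 109, 118, 127, 130]
front 0 [119, 117, 117, 24, 17, 48, 55, 94, 18, 39, 82, 109, 123, 132, 136]
front 20 [118, 120, 119, 119, 90, 51, 54, 99, 17, 38, 74, 101, 121, 136, 141]
left -20 [18, 14, 13, 17, 33, 204, 204, 206, 204, 204, 202, 201, 202, 203, 203]
left 0 [137, 135, 133, 127, 112, 97, 175, 203, 201, 200, 200, 197, 196, 196, 196]
left 20 [-1, -1, -1, -1, -1, -1, -1, -1, -1, -1, -1, -1, -1, -1, -1]
```

The light pot sits exactly where it started. In the wrist view the reader's yaw agrees, and it lies about 2 mm further to the right. I'll make that last nudge, let it settle, and hand in.

Emit:
apply_moves --motion '[{"dx": 0.002, "dy": 0.002, "dz": -0.0004, "ax": 0, "ay": 0, "az": 0, "hand": 255}, {"dx": 0, "dy": 0, "dz": 0, "ax": 0, "ay": 0, "az": 0, "hand": 255}, {"dx": 0, "dy": 0, "dz": 0, "ax": 0, "ay": 0, "az": 0, "hand": 255}, {"dx": 0, "dy": 0, "dz": 0, "ax": 0, "ay": 0, "az": 0, "hand": 255}, {"dx": 0, "dy": 0, "dz": 0, "ax": 0, "ay": 0, "az": 0, "hand": 255}]'

```text
time: 18.12
ee_pos: [534.3, -240.4, 98.2]
tcp_rot: [-0.0, 1.0, -0.023, -0.0]
contact_force: [0.4, -0.3, -2.2]
width: 45.6
grip_force: 63.1
```

Emit:
apply_moves --motion '[{"dx": 0, "dy": 0, "dz": 0, "ax": 0, "ay": 0, "az": 0, "hand": 255}, {"dx": 0, "dy": 0, "dz": 0, "ax": 0, "ay": 0, "az": 0, "hand": 255}, {"dx": 0, "dy": 0, "dz": 0, "ax": 0, "ay": 0, "az": 0, "hand": 255}, {"dx": 0, "dy": 0, "dz": 0, "ax": 0, "ay": 0, "az": 0, "hand": 255}, {"dx": 0, "dy": 0, "dz": 0, "ax": 0, "ay": 0, "az": 0, "hand": 255}]'

```text
time: 18.53
ee_pos: [534.3, -240.4, 98.3]
tcp_rot: [-0.0, 1.0, -0.023, 0.0]
contact_force: [-0.1, -0.3, -2.9]
width: 46.3
grip_force: 63.1
```

```bash
python3 -c "
from station import manip
s=manip.get_state();print(s['ee_pos'],abs(s['dq']).max(),s['grip_force']);print(manip.sign_off())"
```

```text
[ 534.29723311 -240.3663629    98.26017477] 0.002368977399957894 63.063399062957615
the job is handed in; nothing more can be done
None
```

Handed in at about 18.5 s: the heavier pot (the far one, about 2.7 N against 1.1 N) is held still with its label facing the reader window, about 7 cm away by my estimate and tilted perhaps 2°; the lighter pot is back down in its own socket.

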